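Start up the tinting bench

TASK

Start the tinting bench with the fingertips: switch the blue rocker (extraction) on by pushing down its far half right to its stop, then the yellow rocker (stirrer) in the same way, and last push the green start button all the way down and let go. Keep to that order, leave the red and white rockers and the red stop button as they are, and do not pick up, tip or shift the tin, cups, brush or anything else on the bench.

Things in the scene. Friction and masses are not known exactly. Their poses are not given: they have to be found in the camera images.
- panel: grey switch panel fixed flat on the table, 115 x 310 mm (its x, y), 45 mm high, origin at the centre of its underside; x points away from the robot (turned by the panel's yaw). On it, in a row along its y at a pitch of 71 mm, four black rocker units in an order that changes: blue, yellow, red, white.
- blue_unit: the blue rocker's unit: fixed black frame 70 x 68 mm, 8 mm thick, with the rocker in it; origin at the centre of the frame's underside, 45 mm above the table, on the panel's axis; axes as the panel's. The rocker's pivot line runs along y through the point 15 mm above the origin.
- yellow_unit: the yellow rocker's unit: fixed black frame 70 x 68 mm, 8 mm thick, with the rocker in it; origin at the centre of the frame's underside, 45 mm above the table, on the panel's axis; axes as the panel's. The rocker's pivot line runs along y through the point 15 mm above the origin.
- red_unit: the red rocker's unit: fixed black frame 70 x 68 mm, 8 mm thick, with the rocker in it; origin at the centre of the frame's underside, 45 mm above the table, on the panel's axis; axes as the panel's. The rocker's pivot line runs along y through the point 15 mm above the origin.
- white_unit: the white rocker's unit: fixed black frame 70 x 68 mm, 8 mm thick, with the rocker in it; origin at the centre of the frame's underside, 45 mm above the table, on the panel's axis; axes as the panel's. The rocker's pivot line runs along y through the point 15 mm above the origin.
- blue (a joint): blue rocker's joint (rad): 0 = off (the half nearer the robot, -x of the panel, is down), 0.28 = on (the far half, +x of the panel, is down). It is held by friction and stays wherever it is left, so push it right to its stop; it takes about 2.5 N at the press point to tip it. It starts off (0 to 0.04).
- yellow (a joint): yellow rocker's joint (rad): 0 = off (the half nearer the robot, -x of the panel, is down), 0.28 = on (the far half, +x of the panel, is down). It is held by friction and stays wherever it is left, so push it right to its stop; it takes about 2.5 N at the press point to tip it. It starts off (0 to 0.04).
- red (a joint): red rocker's joint (rad): 0 = off (the half nearer the robot, -x of the panel, is down), 0.28 = on (the far half, +x of the panel, is down). It is held by friction and stays wherever it is left, so push it right to its stop; it takes about 2.5 N at the press point to tip it. It starts off (0 to 0.02); leave it off.
- white (a joint): white rocker's joint (rad): 0 = off (the half nearer the robot, -x of the panel, is down), 0.28 = on (the far half, +x of the panel, is down). It is held by friction and stays wherever it is left, so push it right to its stop; it takes about 2.5 N at the press point to tip it. It starts on (0.26 to 0.28); leave it on.
- blue_press (a point): centre of the top face of the FAR (+x) half of the blue rocker, 17 mm from its pivot line; it moves with the rocker: 64.7 mm above the table at 0, 60 mm when fully on (far half then level). Each half is 27 mm (panel x) by 54 mm (panel y).
- yellow_press (a point): centre of the top face of the FAR (+x) half of the yellow rocker, 17 mm from its pivot line; it moves with the rocker: 64.7 mm above the table at 0, 60 mm when fully on (far half then level). Each half is 27 mm (panel x) by 54 mm (panel y).
- button_box: yellow box fixed on the table, 95 x 155 mm (its x, y), 50 mm high, origin at the centre of its underside; carries the green start and the red stop button side by side, 74 mm apart along its y; which is on which side changes.
- start_base: green start button with its fixed black collar (56 mm across, 12 mm high); origin at the centre of the collar's underside, 50 mm above the table.
- start_top (a point): centre of the top of the green button (38 mm across), 68 mm above the table when up; moves with it.
- start (a joint): travel of the green button (m): 0 up, 0.006 fully down; a spring returns it; fully down takes 4 N.
- stop_top (a point): centre of the top of the red stop button (38 mm across), 68 mm above the table when up.
- stop (a joint): travel of the red stop button (m): 0 up, 0.006 fully down.
- tin_rim (a point): centre of the mouth of the open bare metal tin (84 mm across, 85 mm high); loose, on a fixed white stirrer stand (150 x 150 mm, 44 mm high).
- blue_cup_rim (a point): centre of the mouth of the loose blue cup (72 mm across, 75 mm high).
- white_cup_rim (a point): centre of the mouth of the loose white cup (76 mm across, 90 mm high).
- jar: loose amber jar, 52 mm across, 70 mm high; origin at the centre of its underside.
- brush_grip (a point): middle of the handle of a loose paint brush lying on the table.
- applicator: loose steel film applicator block, 30 x 70 mm, 40 mm high; origin at the centre of its underside.
- post: loose steel post on a foot, 32 mm across, 65 mm high; origin at the centre of its underside.

How it is judged:
On the way, in this order (a step that is already met when the one before it is completed fails the run):
1. the fingers push the blue rocker on (value of joint blue above 0.22 rad and contact force between the fingers and blue_unit above 0.3 N), for 0.02 s.
2. then they push the yellow rocker on (value of joint each of blue, yellow above 0.22 rad and contact force between the fingers and yellow_unit above 0.3 N), for 0.02 s.
3. then they push the green start button down (value of joint each of blue, yellow above 0.22 rad and value of joint start above 0.0048 m and contact force between the fingers and start_base above 0.3 N), for 0.02 s.
At the end, for the whole second after the job is handed in: The blue, yellow and white rockers are on (joint above 0.22 rad), red is off (below 0.06 rad), both buttons are up (within 1 mm), and each loose thing is within 20 mm of where it started (value of joint each of blue, yellow, white above 0.22 rad and value of joint red below 0.06 rad and value of joint each of start, stop below 0.001 m and distance of each of tin_rim, blue_cup_rim, white_cup_rim, jar, brush_grip, applicator, post from where it was at the start of the episode below 0.02 m); the robot touches nothing.
It fails at once if the yellow rocker is switched before the blue one is on (value of joint yellow above 0.14 rad and not (value of joint blue above 0.22 rad)).
It fails at once if the start button is pressed (over 2.5 mm) before both rockers are on (value of joint start above 0.0025 m and not (value of joint each of blue, yellow above 0.22 rad)).
It fails at once if the red or the white rocker is switched over (value of joint red above 0.14 rad or value of joint white below 0.14 rad).
It fails at once if the red stop button is pressed (over 2.5 mm) (value of joint stop above 0.0025 m).
It fails at once if a loose thing (tin, cup, jar, brush, applicator, post) is lifted, tipped or shifted by over 20 mm (distance of any of tin_rim, blue_cup_rim, white_cup_rim, jar, brush_grip, applicator, post from where it was at the start of the episode above 0.02 m).
It also fails if it takes over 45 s, if anything falls off the work surface, if the arm or the gripper's body presses on something with over 40 N, if the wrist force passes 120 N, or if a joint passes its speed limit or range.

ROBOT

A 6-joint arm with a two-finger parallel gripper is mounted at the origin on the work surface. World frame = base frame: x ahead of the robot, y to its left, z up, the work surface at z = 0. Lengths are in m, angles in rad, forces in N, time in s.
With the tool pointing down it reaches from about 0.225 to 0.875 m from the base axis. Payload 3.4 kg.
Tool frame: the origin (TCP) lies midway between the tips of the shut fingers; the grasp point (between the pads) lies 19 mm behind it (manip.pinch_z is the distance from the TCP to the grasp point, in m); z points along the fingers, y is the line along which they close (so a half turn about z gives the same grasp; the last joint's range is limited). The gripper opens to 85 mm and grips with 20 to 120 N. Pads are 22 mm wide; open, the fingers measure 114 mm over their backs; the gripper's body (76 mm by 85 mm) begins 54 mm behind the grasp point. The pads swing forward as they close: fully open they stand 13 mm farther back than shut.
Start: joints at [1.125, 0.276, 1.505, -0, 1.361, -0.121], TCP at [0.184, 0.545, 0.231] pointing down, gripper open.
Joint ranges: [-2.89, 2.89], [-0.75, 2.08], [0.22, 2.7], [-1.18, 4.32], [0.11, 2.71], [-2.7, 2.7]. Speed limits (rad/s): [2.57, 2.57, 3.14, 3.14, 3.14, 3.14].

INTERFACE

Orientations are given as a unit quaternion [w, x, y, z].
In Python, from rig import manip gives the robot as it stands.
- The arm moves only by the tool carry_out, never from a script. Its arguments are lists of equal length, an entry for each row: "delta_pos": the shift along the tool's x, y, z scaled (see below), a list of three; "turn": the turn, a rotation vector about the tool's x, y, z scaled (see below), a list of three; "claw": the closure, from -1 (fully open) to 1 (shut). A call has 1 to 12 rows; each row is the pose to reach, as a shift and turn from the pose commanded when the call began, along the tool's axes at that moment; what a row does not reach only later rows make up. The controller multiplies each number of a shift by 400 mm and each number of a turn by 30 degrees. A row lasts 1/10 s, in which the tool goes at most 50 mm and 8.59 degrees, less where a joint would pass 70% of its speed; a pose out of reach is approached as far as the arm can. A call with a number of a shift or a turn outside -1 to 1 is refused whole. A call with a gripper value outside its range is refused whole. The fingers move at their own pace and stop on an object; "force" is the grip in N (left out, the last holds). Time passes only in rows, so rows that repeat a pose let the fingers close. It gives the time, the measured TCP pose, the force, the opening and the grip force at its end, in the units of the state.
- manip.get_state(): the state, without advancing time (a new reading comes with each control period).
- manip.get_image(name): name is "side" or "top" or "wrist"; returns a dict with "image" (420x560x3 uint8, red, green, blue), "z_map" (420x560 float32, m along the optical axis (not along the pixel's ray), 0 where there is no reading), "fx", "fy", "cx", "cy" (pixels), "world_to_cam" (4x4, takes a point from world to camera coordinates). Camera axes: x right, y down, z forward; pixel columns grow to the right and rows downward; lengths in m; the calibration is good to about 2 mm. A picture is of the moment at which its call begins.
- manip.sign_off(): hands the job in; it is judged then, once.
Trained networks look in the newest picture that a camera, given by its name, has taken for a name from the list of things; names that differ only in an ending like _2 or _b are one class to them, and where a whole thing is asked for, a point or a joint stands for the part that bears it (a point fixed in the world has none). Each returns a list of dicts, best first, with "score" (0 to 1); they miss things now and then, are a little off and sometimes report something else, mostly with a low value. They report only what shows in the picture. A call takes as long as a camera call.
- manip.spot_in(camera, query): "point" ([x, y, z] in m, in world coordinates, good to about 4 mm: the middle of the surface that is visible of it).
- manip.place_of(camera, query): "point" ([x, y, z] in m, in world coordinates, good to about 4 mm: a listed point, or the origin of a listed thing).
The state is a dict: "clock": time; "qpos": joint angles; "qd": joint speeds; "effort": joint torques, N m; "position": TCP position; "ee_rot": TCP orientation; "contact_force": force on the tool from outside, world axes, zero at the start; "moment": the same for the moment, N m; "width": finger opening in m; "gripper_force": force on a finger pad.
Only numpy, scipy, OpenCV 4.12 (cv2) and the standard library are available. Lean on these libraries where they do the work, as an engineer would, in place of code of your own. Each camera call takes 0.05 s, during which the arm holds its last target. There are 200 camera calls.

## Working session

There is one attempt and no reset: what is moved stays moved. The work goes in short steps, Python scripts to look and compute and a tool call to move; the robot and the scene stay as the last step left them, time stands still between calls to the robot, and variables do not carry over. Pictures are saved under pics/ and viewed, at most 10 in all, crops included, and the job is handed in when it is done.

Besides the shell and the picture viewer there is one more tool, called after ">>>" as name(argument=value, ...) on one line, values as JSON. carry_out: Moves the arm, as the interface text tells. Shifts and turns lie within -1 to 1; 1 stands for 400 mm of shift or 30 degrees of turn. Its arguments: {"type":"object","properties":{"delta_pos":{"type":"array","items":{"type":"array","items":{"type":"number","minimum":-1,"maximum":1}}},"turn":{"type":"array","items":{"type":"array","items":{"type":"number","minimum":-1,"maximum":1}}},"claw":{"type":"array","items":{"type":"number"}},"force":{"type":"number"}},"required":["delta_pos","turn","claw"]}

```bash
mkdir -p pics; cat > h.py <<'E'
import numpy as np, cv2
from rig import manip
E
python3 - <<'E'
from h import *
s=manip.get_state(); print(s['clock'],s['position'],s['ee_rot'],s['width'])
for c in ['top','side']:
    d=manip.get_image(c); cv2.imwrite(f'pics/{c}0.png',d['image'][...,::-1])
    for q in ['panel','blue_unit','yellow_unit','red_unit','white_unit','blue_press','yellow_press','button_box','start_top','stop_top','tin_rim','blue_cup_rim','white_cup_rim','jar','brush_grip','applicator','post']:
        r=manip.place_of(c,q)
        print(c,q,[(np.round(x['point'],3).tolist(),round(x['score'],2)) for x in r[:2]])
E
```

```text
0.0 [0.18328193 0.54445392 0.23045281] [-2.52297538e-04  1.61711879e-01  9.86837592e-01 -8.78580704e-04] 0.08509872801679273
top panel [([0.508, 0.128, -0.002], 0.62)]
top blue_unit [([0.527, 0.025, 0.046], 0.61)]
top yellow_unit [([0.513, 0.092, 0.047], 0.83)]
top red_unit [([0.484, 0.237, 0.045], 0.64), ([0.782, 0.062, 0.126], 0.51)]
top white_unit [([0.496, 0.162, 0.046], 0.77)]
top blue_press [([0.542, 0.025, 0.068], 0.86), ([0.697, -0.123, -0.001], 0.22)]
top yellow_press [([0.53, 0.102, 0.063], 0.73), ([0.527, 0.023, 0.047], 0.5)]
top button_box [([0.565, -0.305, -0.0], 0.67), ([0.698, -0.124, -0.0], 0.36)]
top start_top [([0.559, -0.342, 0.072], 0.52), ([0.53, 0.099, 0.065], 0.48)]
top stop_top []
top tin_rim [([0.783, 0.06, 0.125], 0.74)]
top blue_cup_rim [([0.496, -0.474, 0.074], 0.62), ([0.609, 0.438, 0.092], 0.38)]
top white_cup_rim [([0.606, 0.442, 0.09], 0.83), ([0.468, 0.486, 0.001], 0.29)]
top jar [([0.727, -0.274, 0.0], 0.73)]
top brush_grip [([0.731, 0.249, 0.008], 0.77)]
top applicator [([0.468, 0.488, 0.0], 0.7)]
top post [([0.698, -0.121, -0.001], 0.61)]
side pane
[... 210 characters left out ...]
8], 0.82)]
side blue_press [([0.542, 0.026, 0.063], 0.81)]
side yellow_press [([0.532, 0.097, 0.063], 0.83)]
side button_box [([0.566, -0.304, 0.001], 0.75), ([0.788, 0.064, 0.132], 0.64)]
side start_top [([0.557, -0.337, 0.074], 0.79)]
side stop_top [([0.575, -0.265, 0.072], 0.5), ([0.515, 0.089, 0.046], 0.35)]
side tin_rim [([0.693, -0.122, -0.001], 0.73), ([0.788, 0.066, 0.131], 0.64)]
side blue_cup_rim [([0.496, -0.476, 0.072], 0.84)]
side white_cup_rim [([0.613, 0.44, 0.09], 0.67)]
side jar [([0.732, -0.278, 0.001], 0.66)]
side brush_grip [([0.729, 0.253, 0.014], 0.92), ([0.568, -0.303, 0.0], 0.56)]
side applicator [([0.472, 0.486, 0.0], 0.44)]
side post [([0.692, -0.122, 0.002], 0.77)]
```

View pics/top0.png

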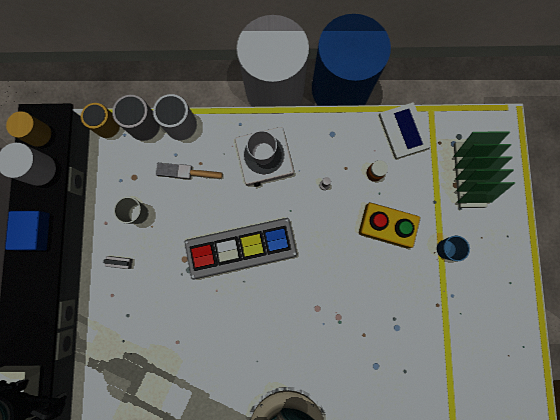

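```bash
python3 - <<'E'
from h import *
from scipy.spatial.transform import Rotation as R
# fit line through units
u=np.array([[.528,.0235],[.5135,.090],[.4965,.161],[.4845,.2365]])
k=np.array([-1.5,-.5,.5,1.5])*.071
c=u.mean(0); d=(k[:,None]*(u-c)).sum(0); d/=np.linalg.norm(d); x=np.array([d[1],-d[0]])
print('centre',c,'ydir',d,'yaw deg',np.degrees(np.arctan2(-d[0],d[1])))
for i,n in enumerate(['blue','yellow']): print(n,c+k[i]*d, 'press',c+k[i]*d+.017*x)
s=manip.get_state(); q=s['ee_rot']; M=R.from_quat([q[1],q[2],q[3],q[0]]).as_matrix(); print(M.round(3))
E
```

```text
centre [0.505625 0.12775 ] ydir [-0.20340354  0.97909499] yaw deg 11.736059555859784
blue [0.52728748 0.02347638] press [0.54393209 0.02693424]
yellow [0.51284583 0.09299213] press [0.52949044 0.09644999]
[[-0.948  0.319  0.   ]
 [ 0.319  0.948  0.   ]
 [ 0.     0.    -1.   ]]
```

The top view matches the networks. From left to right the row is red (203,256), white (229,250), yellow (252,244) and blue (277,239), with red stop at (380,219) and green start at (404,228). I'll close the gripper and move halfway, turning it to line up with the panel.

>>> carry_out(delta_pos=[[-0.08, -0.06, 0.01], [-0.16, -0.12, 0.02], [-0.24, -0.18, 0.03], [-0.32, -0.24, 0.04], [-0.4, -0.3, 0.04], [-0.48, -0.36, 0.04], [-0.56, -0.42, 0.04], [-0.635, -0.47, 0.04], [-0.635, -0.47, 0.04], [-0.635, -0.47, 0.04]], turn=[[0, 0, -0.2], [0, 0, -0.4], [0, 0, -0.6], [0, 0, -0.8], [0, 0, -1], [0, 0, -1], [0, 0, -1], [0, 0, -1], [0, 0, -1], [0, 0, -1]], claw=[1, 1, 1, 1, 1, 1, 1, 1, 1, 1], force=40)

```text
clock: 2.8
position: [0.3645, 0.2854, 0.2154]
ee_rot: [-0.0, -0.098, 0.995, 0.0]
contact_force: [-0.7, 0.7, 0.2]
width: 0.0001
gripper_force: 0.0
```

```bash
cat >> h.py <<'E'
from scipy.spatial.transform import Rotation as R
def go(t):
    s=manip.get_state(); q=s['ee_rot']; M=R.from_quat([q[1],q[2],q[3],q[0]]).as_matrix()
    e=M.T@(np.array(t)-s['position'])
    print('t',round(s['clock'],2),'p',s['position'].round(4),'x axis deg',np.degrees(np.arctan2(M[1,0],M[0,0])).round(1),'tilt',M[:,2].round(3),'w',round(s['width'],4),'F',s['contact_force'].round(2),'need mm',(e*1e3).round(1),'units',(e/.4).round(4))
E
python3 -c "
from h import *
go([.5435,.0265,.16])"
```

```text
t 2.8 p [0.3645 0.2854 0.2154] x axis deg -168.7 tilt [-0.     0.001 -1.   ] w 0.0001 F [-0.7   0.66  0.18] need mm [-125.  -288.9   55.2] units [-0.3125 -0.7222  0.138 ]
```

>>> carry_out(delta_pos=[[-0.04, -0.1, 0.02], [-0.08, -0.2, 0.04], [-0.12, -0.3, 0.06], [-0.17, -0.4, 0.08], [-0.21, -0.5, 0.1], [-0.26, -0.6, 0.12], [-0.312, -0.722, 0.138], [-0.312, -0.722, 0.138], [-0.312, -0.722, 0.138]], turn=[[0, 0, 0], [0, 0, 0], [0, 0, 0], [0, 0, 0], [0, 0, 0], [0, 0, 0], [0, 0, 0], [0, 0, 0], [0, 0, 0]], claw=[1, 1, 1, 1, 1, 1, 1, 1, 1])

```text
clock: 3.7
position: [0.5438, 0.0277, 0.1595]
ee_rot: [-0.001, -0.099, 0.995, 0.001]
contact_force: [-0.7, 0.6, -0.1]
width: -0.0001
gripper_force: 0.0
```

```bash
python3 - <<'E'
from h import *
for c in ['wrist','side','top']:
    d=manip.get_image(c); cv2.imwrite(f'pics/{c}1.png',d['image'][...,::-1])
    for q in ['blue_unit','yellow_unit','red_unit','white_unit','blue_press','yellow_press']:
        print(c,q,[(np.round(x['point'],3).tolist(),round(x['score'],2)) for x in manip.place_of(c,q)[:1]])
    if c!='wrist': continue
    # colour masks -> world, blue / yellow rocker tops
    hsv=cv2.cvtColor(d['image'],cv2.COLOR_RGB2HSV); W=np.linalg.inv(d['world_to_cam'])
    for n,lo,hi in [('blue',(100,100,40),(125,255,255)),('yellow',(22,100,80),(35,255,255))]:
        m=cv2.inRange(hsv,lo,hi)>0; v,u=np.nonzero(m&(d['z_map']>0)); z=d['z_map'][v,u]
        P=np.c_[(u-d['cx'])/d['fx']*z,(v-d['cy'])/d['fy']*z,z,np.ones(len(z))]@W.T
        P=P[(P[:,2]>.055)&(P[:,2]<.08)&(abs(P[:,0]-.52)<.06)]
        print(n,len(P),P[:,:3].mean(0).round(4) if len(P) else '', cv2.minAreaRect((P[:,:2]*1000).astype('f4')) if len(P) else '')
go([.5435,.0265,.08])
E
```

```text
wrist blue_unit [([0.527, 0.026, 0.049], 0.76)]
wrist yellow_unit [([0.514, 0.094, 0.046], 0.89)]
wrist red_unit [([0.486, 0.229, 0.046], 0.57)]
wrist white_unit [([0.494, 0.162, 0.042], 0.73)]
wrist blue_press [([0.54, 0.024, 0.065], 0.92)]
wrist yellow_press [([0.528, 0.094, 0.062], 0.79)]
blue 5059 [0.5269 0.0239 0.0613] ((527.395263671875, 23.842235565185547), (53.51243209838867, 54.09476089477539), 11.748656272888184)
yellow 5074 [0.5126 0.0928 0.0614] ((512.99072265625, 93.26731872558594), (53.62900161743164, 54.091331481933594), 11.808600425720215)
side blue_unit [([0.543, 0.031, 0.064], 0.61)]
side yellow_unit [([0.512, 0.09, 0.048], 0.74)]
side red_unit [([0.484, 0.234, 0.046], 0.84)]
side white_unit [([0.499, 0.16, 0.048], 0.8)]
side blue_press [([0.544, 0.026, 0.066], 0.61)]
side yellow_press [([0.53, 0.098, 0.066], 0.68)]
top blue_unit [([0.695, -0.123, 0.001], 0.7)]
top yellow_unit [([0.511, 0.091, 0.045], 0.78)]
top red_unit [([0.486, 0.236, 0.043], 0.84)]
top white_unit [([0.496, 0.163, 0.043], 0.83)]
top blue_press [([0.537, 0.026, 0.066], 0.44)]
top yellow_press [([0.529, 0.097, 0.064], 0.62)]
t 4.75 p [0.5436 0.0272 0.1601] x axis deg -168.6 tilt [-0.  0. -1.] w -0.0003 F [-0.   -0.46 -0.24] need mm [ 0.3 -0.7 80.1] units [ 0.0007 -0.0017  0.2002]
```

View pics/wrist1.png

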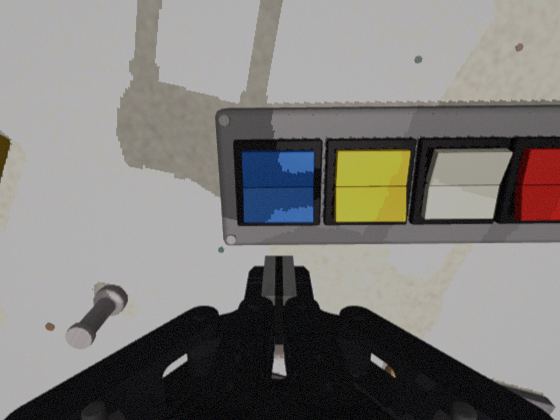

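The wrist view shows the far side at the bottom of the frame. The blue rocker is at (278,186) and the fingertips at (280,265), still high and in line with its column. The blue rocker's measured centre is (0.527, 0.024), which puts the press point at (0.544, 0.027), and the TCP is there now. Pressing down.

>>> carry_out(delta_pos=[[0, 0, 0.1], [0, 0, 0.2], [0, 0, 0.225], [0, 0, 0.23], [0, 0, 0.235], [0, 0, 0.24], [0, 0, 0.245], [0, 0, 0.25], [0, 0, 0.253], [0, 0, 0.253], [0, 0, 0.253]], turn=[[0, 0, 0], [0, 0, 0], [0, 0, 0], [0, 0, 0], [0, 0, 0], [0, 0, 0], [0, 0, 0], [0, 0, 0], [0, 0, 0], [0, 0, 0], [0, 0, 0]], claw=[1, 1, 1, 1, 1, 1, 1, 1, 1, 1, 1])

```text
clock: 5.85
position: [0.5451, 0.0272, 0.06]
ee_rot: [0.002, -0.099, 0.995, -0.0]
contact_force: [2.0, -0.4, 5.2]
width: 0.0
gripper_force: 2.8
```

>>> carry_out(delta_pos=[[0, 0, 0.004], [0, 0, 0.006], [0, 0, 0.006], [0, 0, 0.006]], turn=[[0, 0, 0], [0, 0, 0], [0, 0, 0], [0, 0, 0]], claw=[1, 1, 1, 1])

```text
clock: 6.25
position: [0.5452, 0.0272, 0.0598]
ee_rot: [0.002, -0.099, 0.995, -0.0]
contact_force: [-2.0, 0.4, 20.6]
width: 0.0005
gripper_force: 10.1
```

>>> carry_out(delta_pos=[[0, 0, -0.05], [0, 0, -0.15], [0, 0, -0.25], [0, 0, -0.25], [0, 0, -0.25]], turn=[[0, 0, 0], [0, 0, 0], [0, 0, 0], [0, 0, 0], [0, 0, 0]], claw=[1, 1, 1, 1, 1])

```text
clock: 6.75
position: [0.5433, 0.0272, 0.1571]
ee_rot: [0.0, -0.099, 0.995, -0.0]
contact_force: [-0.3, -0.1, -0.7]
width: 0.0002
gripper_force: 0.0
```

```bash
cat >> h.py <<'E'
def tilt():
    d=manip.get_image('wrist'); W=np.linalg.inv(d['world_to_cam'])
    v,u=np.nonzero(d['z_map']>0); z=d['z_map'][v,u]
    P=(np.c_[(u-d['cx'])/d['fx']*z,(v-d['cy'])/d['fy']*z,z,np.ones(len(z))]@W.T)[:,:3]
    a=np.radians(11.75); X=np.array([np.cos(a),np.sin(a)]); Y=np.array([-X[1],X[0]])
    for n,c in [('blue',(.5272,.0238)),('yellow',(.5129,.0932)),('white',(.4985,.1627))]:
        D=P[:,:2]-c; x=D@X; y=D@Y
        h=lambda lo,hi: np.median(P[(x>lo)&(x<hi)&(abs(y)<.02)&(P[:,2]<.09),2]).round(4)
        print(n,'near edge',h(-.024,-.018),'mid',h(-.003,.003),'far edge',h(.018,.024))
    return d
E
python3 -c "
from h import *
tilt(); go([.5297,.0967,.16])"
```

```text
blue near edge 0.0659 mid 0.0598 far edge 0.0597
yellow near edge 0.0602 mid 0.0596 far edge 0.0649
white near edge 0.0655 mid 0.0598 far edge 0.0599
t 6.8 p [0.5424 0.0273 0.1558] x axis deg -168.6 tilt [-0.002  0.    -1.   ] w -0.0001 F [-1.1   0.36 -0.83] need mm [-1.2 70.5 -4.2] units [-0.0031  0.1763 -0.0105]
```

Blue now matches white (near edge up, far half level). Moving on to yellow.

>>> carry_out(delta_pos=[[0, 0.1, 0], [0, 0.177, 0], [0, 0.177, 0], [0, 0.177, 0.1], [0, 0.177, 0.2], [0, 0.177, 0.222], [0, 0.177, 0.227], [0, 0.177, 0.232], [0, 0.177, 0.237], [0, 0.177, 0.242], [0, 0.177, 0.247], [0, 0.177, 0.25]], turn=[[0, 0, 0], [0, 0, 0], [0, 0, 0], [0, 0, 0], [0, 0, 0], [0, 0, 0], [0, 0, 0], [0, 0, 0], [0, 0, 0], [0, 0, 0], [0, 0, 0], [0, 0, 0]], claw=[1, 1, 1, 1, 1, 1, 1, 1, 1, 1, 1, 1])

```text
clock: 8.0
position: [0.5312, 0.0966, 0.0598]
ee_rot: [0.002, -0.099, 0.995, -0.0]
contact_force: [-5.1, -1.6, 25.5]
width: 0.0002
gripper_force: 12.6
```

>>> carry_out(delta_pos=[[0, 0, 0], [0, 0, 0.001], [0, 0, 0.001]], turn=[[0, 0, 0], [0, 0, 0], [0, 0, 0]], claw=[1, 1, 1])

```text
clock: 8.3
position: [0.5312, 0.0966, 0.0599]
ee_rot: [0.002, -0.099, 0.995, -0.0]
contact_force: [-3.5, -0.9, 19.0]
width: 0.0
gripper_force: 9.9
```

>>> carry_out(delta_pos=[[0, 0, -0.05], [0, 0, -0.15], [0, 0, -0.25], [0, 0, -0.25], [0, 0, -0.25], [0, -0.05, -0.25], [0, -0.1, -0.25]], turn=[[0, 0, 0], [0, 0, 0], [0, 0, 0], [0, 0, 0], [0, 0, 0], [0, 0, 0], [0, 0, 0]], claw=[1, 1, 1, 1, 1, 1, 1])

```text
clock: 9.0
position: [0.5362, 0.0575, 0.1546]
ee_rot: [-0.002, -0.1, 0.995, 0.0]
contact_force: [0.6, -0.2, -0.3]
width: -0.0001
gripper_force: 0.0
```

```bash
python3 -c "
from h import *
tilt(); go([.53,-.28,.16])"
```

```text
blue near edge 0.0657 mid 0.0598 far edge 0.0596
yellow near edge 0.0658 mid 0.0598 far edge 0.0596
white near edge 0.0655 mid 0.0598 far edge 0.0598
t 9.05 p [0.5371 0.0542 0.1544] x axis deg -168.6 tilt [-0.002 -0.003 -1.   ] w -0.0003 F [ 0.66 -2.83 -0.55] need mm [  73.  -326.3   -4.6] units [ 0.1825 -0.8157 -0.0114]
```

Both rockers are on. Going towards the button box for a close look.

>>> carry_out(delta_pos=[[0.02, -0.1, -0.01], [0.04, -0.2, -0.01], [0.07, -0.3, -0.01], [0.09, -0.4, -0.01], [0.11, -0.5, -0.01], [0.13, -0.6, -0.01], [0.16, -0.7, -0.01], [0.18, -0.81, -0.01], [0.18, -0.81, -0.01], [0.18, -0.81, -0.01]], turn=[[0, 0, 0], [0, 0, 0], [0, 0, 0], [0, 0, 0], [0, 0, 0], [0, 0, 0], [0, 0, 0], [0, 0, 0], [0, 0, 0], [0, 0, 0]], claw=[1, 1, 1, 1, 1, 1, 1, 1, 1, 1])

```text
clock: 10.05
position: [0.5299, -0.2743, 0.1582]
ee_rot: [-0.001, -0.098, 0.995, 0.002]
contact_force: [0.0, 0.0, -0.6]
width: 0.0003
gripper_force: 0.0
```

```bash
python3 - <<'E'
from h import *
for c in ['wrist','side']:
    d=manip.get_image(c); cv2.imwrite(f'pics/{c}2.png',d['image'][...,::-1])
    for q in ['start_top','stop_top']: print(c,q,[(np.round(x['point'],3).tolist(),round(x['score'],2)) for x in manip.place_of(c,q)[:1]])
    hsv=cv2.cvtColor(d['image'],cv2.COLOR_RGB2HSV); W=np.linalg.inv(d['world_to_cam'])
    m=cv2.inRange(hsv,(45,90,30),(90,255,255))>0; v,u=np.nonzero(m&(d['z_map']>0)); z=d['z_map'][v,u]
    P=(np.c_[(u-d['cx'])/d['fx']*z,(v-d['cy'])/d['fy']*z,z,np.ones(len(z))]@W.T)[:,:3]
    P=P[(abs(P[:,2]-.068)<.004)&(abs(P[:,0]-.558)<.05)&(abs(P[:,1]+.34)<.05)]
    print(c,len(P),P.mean(0).round(4) if len(P) else '', cv2.minEnclosingCircle(P[:,:2].astype('f4')) if len(P) else '')
go([.558,-.34,.1])
E
```

```text
wrist start_top [([0.554, -0.341, 0.073], 0.57)]
wrist stop_top [([0.581, -0.268, 0.073], 0.63)]
wrist 1531 [ 0.5553 -0.3385  0.0707] ((0.5573655962944031, -0.3390941023826599), 0.01897692121565342)
side start_top [([0.528, 0.023, 0.046], 0.67)]
side stop_top [([0.575, -0.265, 0.071], 0.64)]
side 37 [ 0.5593 -0.3466  0.071 ] ((0.5584603548049927, -0.3453645706176758), 0.013454961590468884)
t 10.35 p [ 0.531  -0.2729  0.1601] x axis deg -168.5 tilt [-0.  0. -1.] w -0.0002 F [-0.27  0.03 -0.48] need mm [-13.1 -71.1  60. ] units [-0.0328 -0.1778  0.1501]
```

View pics/wrist2.png

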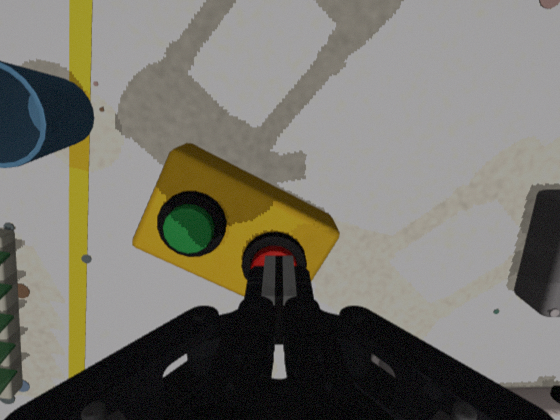

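The green button is at (190,228) in the wrist view, its circle fit gives a radius of 19 mm as expected, and its centre is (0.557, -0.339). Red stop is at (272,262), under the fingers but 90 mm below them. I'll move sideways first, then press.

>>> carry_out(delta_pos=[[-0.02, -0.1, 0], [-0.031, -0.175, 0], [-0.031, -0.175, 0], [-0.031, -0.175, 0.1], [-0.031, -0.175, 0.2], [-0.031, -0.175, 0.215], [-0.031, -0.175, 0.225], [-0.031, -0.175, 0.235], [-0.031, -0.175, 0.242], [-0.031, -0.175, 0.247], [-0.031, -0.175, 0.247], [-0.031, -0.175, 0.247]], turn=[[0, 0, 0], [0, 0, 0], [0, 0, 0], [0, 0, 0], [0, 0, 0], [0, 0, 0], [0, 0, 0], [0, 0, 0], [0, 0, 0], [0, 0, 0], [0, 0, 0], [0, 0, 0]], claw=[1, 1, 1, 1, 1, 1, 1, 1, 1, 1, 1, 1])

```text
clock: 11.55
position: [0.5578, -0.3405, 0.0658]
ee_rot: [0.002, -0.099, 0.995, -0.001]
contact_force: [-3.8, 4.7, 15.6]
width: 0.0002
gripper_force: 7.6
```

>>> carry_out(delta_pos=[[0, 0, 0.002], [0, 0, 0.004], [0, 0, 0.004]], turn=[[0, 0, 0], [0, 0, 0], [0, 0, 0]], claw=[1, 1, 1])

```text
clock: 11.85
position: [0.5578, -0.3405, 0.0657]
ee_rot: [0.002, -0.099, 0.995, -0.001]
contact_force: [-6.3, 5.4, 22.7]
width: -0.0001
gripper_force: 11.0
```

```bash
python3 - <<'E'
from h import *
ims=[]
for c in ['side','wrist']:
    d=manip.get_image(c); W=d['world_to_cam']; p=W@[.5575,-.339,.065,1]; u=int(d['fx']*p[0]/p[2]+d['cx']); v=int(d['fy']*p[1]/p[2]+d['cy'])
    u=np.clip(u,50,510);v=np.clip(v,50,370)
    ims.append(cv2.resize(d['image'][v-50:v+50,u-50:u+50,::-1],(400,400),interpolation=0))
    hsv=cv2.cvtColor(d['image'],cv2.COLOR_RGB2HSV); m=cv2.inRange(hsv,(45,90,20),(90,255,255))>0
    v,u=np.nonzero(m&(d['z_map']>0)); z=d['z_map'][v,u]
    P=(np.c_[(u-d['cx'])/d['fx']*z,(v-d['cy'])/d['fy']*z,z,np.ones(len(z))]@np.linalg.inv(W).T)[:,:3]
    P=P[np.hypot(P[:,0]-.5575,P[:,1]+.339)<.025]; print(c,len(P),np.percentile(P[:,2],[10,50,90]).round(4) if len(P) else '')
cv2.imwrite('pics/press.png',np.hstack(ims))
E
```

```text
side 0 
wrist 2177 [0.0631 0.065  0.0665]
```

View pics/press.png

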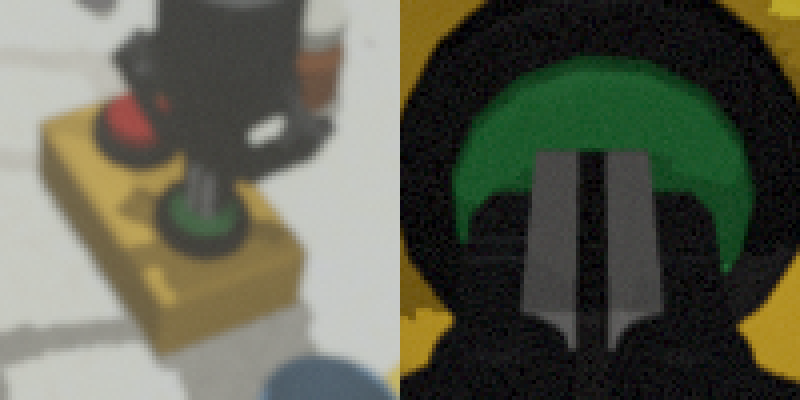

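The fingers sit inside the green cap, at about (590,240) in the crop. The cap's top dropped from 70.7 mm to 65 mm, close to the full 6 mm of travel. Letting go and backing off.

>>> carry_out(delta_pos=[[0, 0, -0.05], [0, 0, -0.15], [0, 0, -0.25], [0, 0, -0.35], [0, 0, -0.35], [0, 0, -0.35], [0, 0, -0.35]], turn=[[0, 0, 0], [0, 0, 0], [0, 0, 0], [0, 0, 0], [0, 0, 0], [0, 0, 0], [0, 0, 0]], claw=[1, 1, 1, 1, 1, 1, 1])

```text
clock: 12.65
position: [0.5566, -0.3403, 0.1993]
ee_rot: [-0.0, -0.099, 0.995, 0.0]
contact_force: [0.3, -0.1, -0.4]
width: -0.0002
gripper_force: 0.0
```

```bash
python3 - <<'E'
from h import *
d=manip.get_image('top'); cv2.imwrite('pics/end.png',d['image'][...,::-1])
for q in ['start_top','blue_cup_rim','jar','post']: print(q,[np.round(x['point'],3).tolist() for x in manip.place_of('top',q)[:1]])
go([.55,-.3,.2])
print(manip.sign_off())
E
```

```text
start_top [[0.557, -0.339, 0.071]]
blue_cup_rim [[0.496, -0.47, 0.076]]
jar [[0.729, -0.279, 0.001]]
post [[0.696, -0.12, -0.001]]
t 12.9 p [ 0.5566 -0.3403  0.1984] x axis deg -168.6 tilt [-0.002  0.001 -1.   ] w 0.0001 F [-0.16 -0.01  0.86] need mm [-1.5 40.8 -1.5] units [-0.0038  0.1019 -0.0038]
the job is handed in; nothing more can be done
None
```

I switched the blue rocker on, then the yellow one, then pushed the green start button to its stop and let it spring back, and handed the job in at about 13 s; no verdict came back, but the camera checks showed both rockers fully on, and the blue cup, jar and post (the only loose things I re-measured) had not moved.

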